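Hold a fresh casting in the sawing jig for its sprue to be cut

TASK

Lift the cast metal bar out of the open lower mould half and lay it flat, bevels up, on the wooden sawing jig, with its plain end against the end stop, its side along the fence and its round sprue reaching across the saw slot. Finish while holding it there ready for the saw: keep pressing it against the fence and down on the jig's table together, with one steady diagonal push of the fingers on the bar, about 10 to 25 newtons, kept clear of the saw slot. Leave the other things on the bench where they are.

Things in the scene. Friction and masses are not known exactly. Their poses are not given: they have to be found in the camera images.
- casting: Cast aluminium bar, 0.2 to 0.33 kg, 32 wide (x) by 96 long (y) by 34 mm high, with 45 degree bevels 8 by 8 mm along both upper long edges (upright sides 26 mm high, flat top 16 mm wide). A round sprue, 12 mm thick, sticks 20 mm out of its -y end, axis 10 mm above the underside. Origin: centre of the bar's underside, sprue left out. It starts in the mould, its upper 24 mm standing proud.
- casting_butt (a point): Lower edge of the bar's plain (+y) end, middle of its width: 48 mm along +y from the casting's origin.
- casting_sprue (a point): Centre of the free end of the sprue.
- mould: Lower half of a two-part mould, a dark steel block 70 (x) by 136 (y) by 20 mm high, fixed. Cavity 35 by 99 mm, 10 mm deep (the bar's underside is 10 mm above the bench), a gate channel for the sprue through the -y end; two 8 mm dowels stand 9.5 mm above the top at (-26, 58) and (26, -58) mm. Origin: centre of the underside.
- jig: Sawing jig, fixed to the bench: a wooden table 124 (x) by 140 (y) mm, its top 16 mm above the bench. Origin: centre of the underside; yaw 0 puts the fence on the side away from the robot (+x) and the stop at the left (+y) end.
- jig_table: The jig's waxed wooden table on which the bar lies and slides easily (friction about 0.3, on the fence too), top 16 mm above the bench (same origin and axes as the jig).
- jig_fence: The steel-faced fence along the jig's +x side, 14 mm thick, face at x = +48 mm, rising 32 mm above the table (same origin and axes as the jig).
- jig_stop: The wooden end stop on the jig's +y end, 14 mm thick, face at y = +56 mm, from the fence to x = -26 mm, 24 mm above the table (same origin and axes as the jig).
- jig_corner (a point): Corner where fence face, stop face and table top meet, at x = +48, y = +56, z = +16 mm from the jig's origin; axes as the jig. With the bar fully home its origin lies 16 mm (-x) and 48 mm (-y) from here. The saw slot, 3 mm wide, crosses table and fence 98 to 101 mm from the stop face.
- caliper: Bystander: a 200 mm digital caliper lying near the bench's front edge; origin at its underside's centre.
- tweezers: Bystander: 128 mm steel tweezers lying between mould and jig; origin at the underside's centre.
- talc_can: Bystander: an orange and white can, 62 mm across, 114 mm tall, standing behind the work; origin at the underside's centre.
- flux_pot: Bystander: a small round pot with a red lid, 58 mm across, 50 mm tall, standing behind the work at the right; origin at the underside's centre.
- graver: Bystander: a 105 mm graver with a wooden knob handle, lying near the front edge at the right; origin at the underside's centre.
- bench_brush: Bystander: a 165 mm wooden bench brush lying at the left; origin at the underside's centre.

How it is judged (in metres and radians):
On the way:
1. the casting is lifted clear of the mould by the fingers (z of casting in the frame of mould above 0.035 m and contact force between the fingers and casting above 1 N), for 0.2 s.
At the end, for the whole second after the job is handed in: The bar lies flat, bevels up and at rest on the jig, within 4 mm of the stop, 3 mm of the fence and 0.04 rad of parallel; the fingers press it with over 2 N on the fence and over 5 N on the table (weight included), neither above 45 N; the TCP stays 13 mm clear of the slot on the stop's side (y of casting_butt in the frame of jig_corner between -0.004 and 0.003 m and x of casting in the frame of jig_corner between -0.019 and -0.013 m and z of casting in the frame of jig_corner between -0.003 and 0.003 m and angle between the y axis of casting and the y axis of jig, either way round below 0.04 rad and angle between casting's own z axis and vertical below 0.05 rad and contact force between casting and jig_fence between 2 and 45 N and contact force between casting and jig_table between 5 and 45 N and contact force between the fingers and casting above 4 N and y of the grasp point in the frame of jig_corner above -0.085 m and linear speed of casting below 0.02 m/s); the arm keeps its last pose, push and grip.
It fails at once if a bystander is pushed more than 30 mm out of its place (distance of any of caliper, tweezers, talc_can, flux_pot, graver, bench_brush from where it was at the start of the episode above 0.03 m).
It also fails if it takes over 48 s, if anything falls off the work surface, if the arm or the gripper's body presses on something with over 40 N, if the wrist force passes 120 N, or if a joint passes its speed limit or range.

ROBOT

A 6-joint arm with a two-finger parallel gripper is mounted at the origin on a cart in front of the work surface, level with it; the furniture and walls round the work are solid. World frame = base frame: x ahead of the robot, y to its left, z up, the work surface at z = 0. Lengths are in mm, angles in degrees, forces in N, time in s.
With the tool pointing down it reaches from about 375 to 925 mm from the base axis. Payload 5.7 kg.
Tool frame: the origin (TCP) lies between the finger pads, 19 mm behind the fingertips; this is the grasp point; z points along the fingers, y is the line along which they close (so a half turn about z gives the same grasp; the last joint's range is limited). The gripper opens to 85 mm and grips with 20 to 120 N. Pads are 22 mm wide; open, the fingers measure 114 mm over their backs; the gripper's body (76 mm by 85 mm) begins 54 mm behind the grasp point. The pads swing forward as they close: fully open they stand 13 mm farther back than shut.
Start: joints at [-77.298, 20.558, 86.54, -0, 72.909, -6.595], TCP at [198.265, -566.265, 249.967] pointing down, gripper open.
Joint ranges: [-170.27, 170.27], [-57.76, 135], [12.27, 136.19], [-55.21, 235.2], [11.17, 155.16], [-170.74, 170.74]. Speed limits (degrees/s): [136.94, 136.94, 180, 180, 180, 180].

INTERFACE

Orientations are given as a 3x3 rotation matrix whose columns are the frame's x, y, z axes.
In Python, from station import r, viewer gives the robot as it stands. The module is installed in compiled form; this text tells all that it offers.
- The arm moves only by the tool step_arm, never from a script. Its argument "plan" is a list of rows, each a list of 4 numbers: the shift along the tool's x, y, z in m, then the turn about the tool's z in rad. A call has 1 to 12 rows; each row shifts and turns the commanded pose from where the row before left it, along the tool's axes as they then stand; what a row does not reach is not made up. A row lasts 1/12 s, in which the tool goes at most 41.7 mm and 7.16 degrees, less where a joint would pass 70% of its speed; a pose out of reach is approached as far as the arm can. A call with a gripper value outside its range is refused whole. "jaw" is the opening, from 0 (shut) to 1 (fully open), set as the call begins (left out, the last holds). The fingers move at their own pace and stop on an object; "force" is the grip in N (left out, the last holds). Time passes only in rows, so rows that do not move let the fingers close. It gives the time, the measured TCP pose, the force, the opening and the grip force at its end, in the units of the state.
- r.read_state(): the state, without advancing time (a new reading comes with each control period).
- viewer.get_image(name): name is "side" or "top" or "wrist"; returns a dict with "frame" (480x640x3 uint8, blue, green, red), "z_map" (480x640 float32, mm along the optical axis (not along the pixel's ray), 0 where there is no reading), "mtx" (3x3 intrinsics, pixels), "T" (4x4, takes a point from camera to world coordinates). Camera axes: x right, y down, z forward; pixel columns grow to the right and rows downward; lengths in mm; the calibration is good to about 2 mm. A picture is of the moment at which its call begins.
- r.sign_off(): hands the job in; it is judged then, once.
The state is a dict: "clock": time; "joints": joint angles; "dq": joint speeds; "tau": joint torques, N m; "tcp_pos": TCP position; "ee_rot": TCP orientation; "contact_force": force on the tool from outside, world axes, zero at the start; "moment": the same for the moment, N m; "width": finger opening in mm; "gripper_force": force on a finger pad.
Only numpy, scipy, OpenCV 4.12 (cv2) and the standard library are available. Lean on these libraries where they do the work, as an engineer would, in place of code of your own. Each camera call takes 0.05 s, during which the arm holds its last target. There are 200 camera calls.

## Working session

There is one attempt and no reset: what is moved stays moved. The work goes in short steps, Python scripts to look and compute and a tool call to move; the robot and the scene stay as the last step left them, time stands still between calls to the robot, and variables do not carry over. Pictures are saved under pics/ and viewed, at most 10 in all, crops included, and the job is handed in when it is done.

Besides the shell and the picture viewer there is one more tool, called after "Emit:" by a JSON object that holds its "api" and its "payload". step_arm: Moves the arm, as the interface text tells. Its arguments: {"type":"object","properties":{"plan":{"type":"array","items":{"type":"array","items":{"type":"number"}}},"jaw":{"type":"number"},"force":{"type":"number"}},"required":["plan"]}

```bash
mkdir -p pics; cat > h.py <<'E'
import numpy as np, cv2, pickle
from station import r, viewer
def shot(n,tag):
    d=viewer.get_image(n); cv2.imwrite(f'pics/{tag}.png',d['frame']); pickle.dump(d,open(f'pics/{tag}.pkl','wb')); return d
def load(tag): return pickle.load(open(f'pics/{tag}.pkl','rb'))
def ray(d,uv,z):
    uv=np.atleast_2d(np.float64(uv)); p=np.c_[uv,np.ones(len(uv))]@np.linalg.inv(d['mtx']).T@d['T'][:3,:3].T
    c=d['T'][:3,3]; return c+p*((z-c[2])/p[:,2])[:,None]
def cloud(d):
    v,u=np.mgrid[:480,:640]; z=d['z_map']; p=np.stack([u,v,np.ones_like(u)],-1)@np.linalg.inv(d['mtx']).T*z[...,None]
    P=p@d['T'][:3,:3].T+d['T'][:3,3]; P[z==0]=np.nan; return P
E
python3 - <<'E'
from h import *
for n in('top','side'):
    d=shot(n,n+'0'); print(n,d['T'].round(3).tolist(),d['mtx'].tolist())
s=r.read_state(); print(s)
E
```

```text
top [[-0.003, -0.994, 0.111, 400.878], [-1.0, 0.005, 0.011, 215.505], [-0.012, -0.111, -0.994, 1091.486], [0.0, 0.0, 0.0, 1.0]] [[456.13333596799174, 0.0, 322.78679949606357], [0.0, 456.13333596799174, 236.10474114908897], [0.0, 0.0, 1.0]]
side [[-1.0, -0.006, -0.016, 537.272], [0.01, 0.571, -0.821, 1225.548], [0.014, -0.821, -0.571, 746.505], [0.0, 0.0, 0.0, 1.0]] [[592.8564738873093, 0.0, 303.64491915791734], [0.0, 592.8564738873093, 242.47309099327148], [0.0, 0.0, 1.0]]
{'clock': 0.1, 'joints': array([-7.72977930e+01,  2.05959840e+01,  8.65941468e+01,  4.56629671e-04,
        7.29104497e+01, -6.59450492e+00]), 'dq': array([-0.10620254, -0.09414542, -0.17398978,  0.01828145,  0.0592088 ,
        0.08381477]), 'tau': array([ 6.62529201e-04, -5.28653204e+01, -2.79349440e+01, -1.76743711e-04,
        4.99716538e-03, -4.19778269e-05]), 'tcp_pos': array([ 198.13951191, -565.6968573 ,  249.2059902 ]), 'ee_rot': array([[ 9.43820733e-01,  3.30457682e-01, -3.78565976e-04],
       [ 3.30457833e-01, -9.43819200e-01,  1.71417274e-03],
       [ 2.09163715e-04, -1.74297187e-03, -9.99998459e-01]]), 'contact_force': array([-0.63287562,  0.1869746 , -0.47024637]), 'moment': array([-0.037365  ,  0.03497463,  0.00354537]), 'gripper_force': 0.0, 'width': 85.23106875854589}
```

View pics/top0.png

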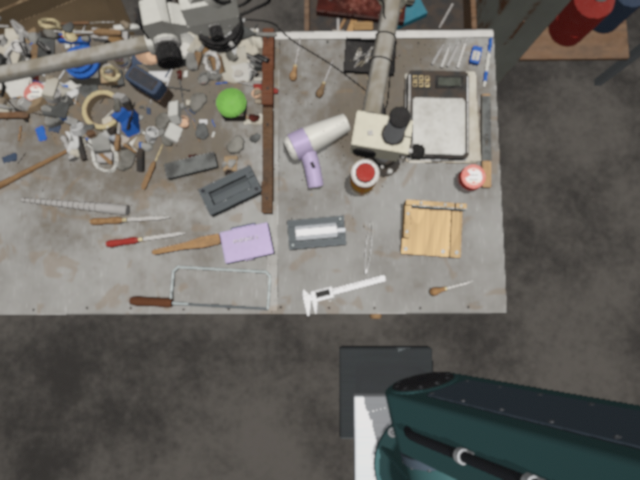

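View pics/side0.png

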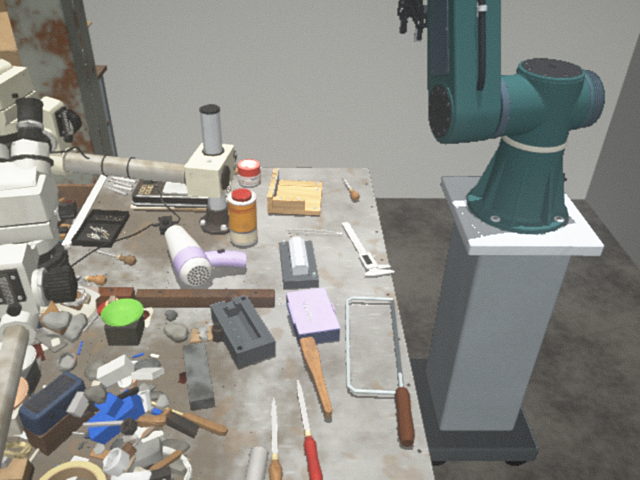

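The top view shows the mould at px (317,232), with the bar at 294–335 and its sprue to the right (-y). The jig is at (433,229), fence up (+x) and stop left. The can is at (364,175), the tweezers at (368,248) and the caliper at (345,290). The side view agrees: mould (298,262), jig (295,197).

```bash
python3 - <<'E'
from h import *
d=load('top0');s=load('side0')
for n,uv,z in(('bar L',(294,231),44),('bar R',(335,230),44),('mould',(317,232),20),('jig',(433,229),16),('can',(364,172),114),('pot',(471,177),50),('tw',(368,248),2),('stand',(383,130),200)):
    print(n,ray(d,uv,z).round(0), d['z_map'][uv[1],uv[0]], cloud(d)[uv[1],uv[0]].round(0))
P=cloud(d); print('side jig',cloud(s)[197,295],cloud(s)[255,298])
# tall things in working region
m=(P[...,2]>60)&(P[...,0]>300)&(P[...,0]<700)&(P[...,1]>-300)&(P[...,1]<400)
for x in range(300,800,50):
    print(x,[int(np.nan_to_num(np.nanmax(np.where((abs(P[...,0]-x)<25)&(abs(P[...,1]-y)<25),P[...,2],-1)))) for y in range(350,-350,-50)])
E
```

```text
bar L [[530. 294.  44.]] 1080.9551 [533. 296.  19.]
bar R [[532. 199.  44.]] 1053.4951 [532. 199.  46.]
mould [[531. 241.  20.]] 1055.8899 [528. 241.  43.]
jig [[537. -33.  16.]] 1077.9292 [537. -33.  19.]
can [[651. 136. 114.]] 993.48016 [650. 136. 119.]
pot [[ 654. -117.   50.]] 1055.8904 [ 653. -116.   53.]
tw [[494. 120.   2.]] 1092.1959 [494. 120.   2.]
stand [[715. 104. 200.]] 929.63354 [719. 102. 190.]
side jig [536.21471109 -19.74679131  15.54701533] [529.70070576 259.21026172  44.25801498]
300 [-1, -1, -1, -1, -1, -1, -1, -1, -1, -1, -1, -1, -1, -1]
350 [18, 6, 17, 13, 7, 6, 6, 6, 7, 6, 8, 5, -1, -1]
400 [19, 11, 17, 17, 13, 14, 7, 25, 27, 16, 7, 6, -1, -1]
450 [20, 6, 6, 6, 11, 13, 6, 7, 22, 20, 6, 6, -1, -1]
500 [34, 48, 49, 47, 12, 11, 44, 24, 23, 22, 6, 7, -1, -1]
550 [36, 47, 51, 48, 6, 11, 47, 42, 23, 22, 7, 8, -1, -1]
600 [35, 6, 6, 7, 110, 108, 52, 54, 55, 53, 6, 6, -1, -1]
650 [39, 8, 47, 7, 156, 184, 188, 158, 7, 57, 57, 11, -1, -1]
700 [37, 67, 62, 8, 192, 287, 287, 162, 50, 54, 55, 15, -1, -1]
750 [36, 71, 70, 63, 190, 287, 282, 50, 52, 51, 17, 16, -1, -1]
```

Emit:
{"api": "step_arm", "payload": {"plan": [[0, 0, -0.005, -0.1234], [0, 0, -0.005, -0.1234], [0, 0, -0.005, -0.1234], [0, 0, -0.005, -0.1234], [0, 0, -0.005, -0.1234], [0, 0, -0.005, -0.1234], [0, 0, -0.005, -0.1234], [0, 0, -0.005, -0.1234], [0, 0, -0.005, -0.1234], [0, 0, -0.005, -0.1234]]}}

```text
clock: 0.93
tcp_pos: [198.2, -565.9, 299.7]
ee_rot: [[-0.006, 1.0, -0.0], [1.0, 0.006, 0.001], [0.001, -0.0, -1.0]]
contact_force: [-0.6, 0.9, 0.7]
width: 85.3
gripper_force: 0.0
```

Emit:
{"api": "step_arm", "payload": {"plan": [[0.033, 0.019, 0, 0], [0.033, 0.019, 0, 0], [0.033, 0.019, 0, 0], [0.033, 0.019, 0, 0], [0.033, 0.019, 0, 0], [0.033, 0.019, 0, 0], [0.033, 0.019, 0, 0], [0.033, 0.019, 0, 0], [0.033, 0.019, 0, 0], [0.033, 0.019, 0, 0], [0.033, 0.019, 0, 0], [0.033, 0.019, 0, 0]]}}

```text
clock: 1.93
tcp_pos: [426.5, -168.4, 299.9]
ee_rot: [[0.0, 1.0, -0.0], [1.0, -0.0, 0.0], [0.0, -0.0, -1.0]]
contact_force: [0.1, -0.5, -0.0]
width: 85.1
gripper_force: 0.0
```

Emit:
{"api": "step_arm", "payload": {"plan": [[0.033, 0.019, 0, 0], [0.033, 0.019, 0, 0], [0.033, 0.019, 0, 0], [0.033, 0.019, 0, 0], [0, 0, 0, 0], [0, 0, 0, 0], [0, 0, 0, 0]]}}

```text
clock: 2.52
tcp_pos: [501.7, -38.3, 299.6]
ee_rot: [[-0.001, 1.0, -0.001], [1.0, 0.001, -0.0], [-0.0, -0.001, -1.0]]
contact_force: [-0.7, -0.4, 1.6]
width: 85.4
gripper_force: 0.0
```

```bash
python3 - <<'E'
from h import *
d=shot('wrist','wj'); s=r.read_state(); print(d['T'].round(3).tolist(),d['mtx'].tolist(),s['clock'],s['tcp_pos'],s['ee_rot'].round(4).tolist(),s['joints'])
E
```

```text
[[1.0, 0.001, -0.001, 501.915], [0.001, -0.959, -0.283, 33.69], [-0.001, 0.283, -0.959, 422.703], [0.0, 0.0, 0.0, 1.0]] [[395.3004088516396, 0.0, 321.7988918307707], [0.0, 395.3004088516396, 235.3645261104815], [0.0, 0.0, 1.0]] 2.5667 [501.55990599 -38.91059261 299.67174978] [[0.0003, 1.0, -0.0012], [1.0, -0.0003, -0.0003], [-0.0003, -0.0012, -1.0]] [-1.22871795e+01  9.95877660e+00  9.41805173e+01 -3.02741996e-02
  7.59234582e+01 -1.22626936e+01]
```

View pics/wj.png

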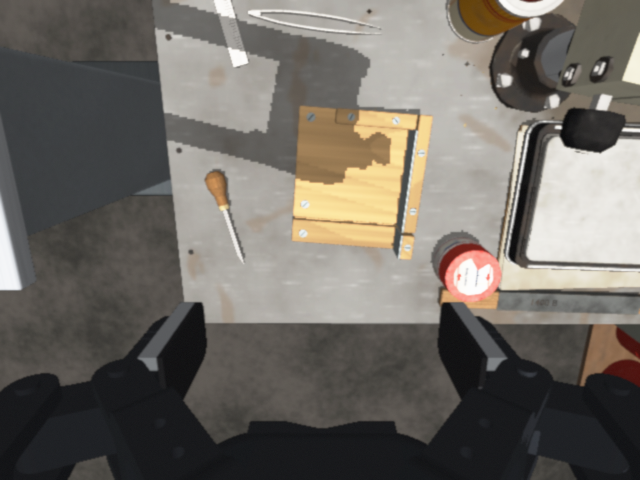

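The wrist view shows the jig: fence strip at right from (425,115) to (405,258), stop along the top from (300,108) to (415,122), slot from (293,220) to (410,228). It is yawed a few degrees. Next a second view, then the mould.

Emit:
{"api": "step_arm", "payload": {"plan": [[0.03, 0.005, 0, 0], [0.03, 0.005, 0, 0], [0, 0, 0, 0], [0, 0, 0, 0], [0, 0, 0, 0]]}}

```text
clock: 2.98
tcp_pos: [511.8, 20.3, 300.0]
ee_rot: [[0.001, 1.0, -0.0], [1.0, -0.001, -0.001], [-0.001, -0.0, -1.0]]
contact_force: [-0.2, 0.3, 0.1]
width: 85.4
gripper_force: 0.0
```

```bash
python3 - <<'E'
from h import *
shot('wrist','wj2')
E
```

Emit:
{"api": "step_arm", "payload": {"plan": [[0.03, 0.004, 0, 0], [0.03, 0.004, 0, 0], [0.03, 0.004, 0, 0], [0.03, 0.004, 0, 0], [0.03, 0.004, 0, 0], [0, 0, 0, 0], [0, 0, 0, 0], [0, 0, 0, 0]]}}

```text
clock: 3.7
tcp_pos: [532.2, 170.3, 299.9]
ee_rot: [[0.001, 1.0, -0.001], [1.0, -0.001, -0.001], [-0.001, -0.001, -1.0]]
contact_force: [-0.4, -0.0, -0.2]
width: 84.9
gripper_force: 0.0
```

```bash
python3 - <<'E'
from h import *
shot('wrist','wm');print(r.read_state()['tcp_pos'])
E
```

```text
[532.16316583 170.07186421 299.89944106]
```

View pics/wm.png

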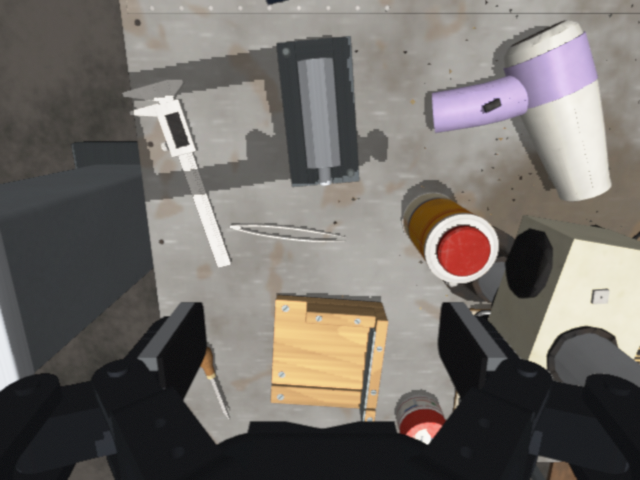

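The bar is at px (300–340, 58–168) in the dark mould (278–358, 38–186), with its sprue tip at (324,183). The jig is at (272–386, 293–410).

```bash
cat > meas.py <<'E'
from h import *
def rect(tag,box,zr,name,verbose=1):
    d=load(tag);P=cloud(d);x0,x1,y0,y1=box
    m=(P[...,0]>x0)&(P[...,0]<x1)&(P[...,1]>y0)&(P[...,1]<y1)&(P[...,2]>zr[0])&(P[...,2]<zr[1])
    m=cv2.morphologyEx(m.astype(np.uint8),cv2.MORPH_OPEN,np.ones((3,3)))
    n,l,st,_=cv2.connectedComponentsWithStats(m); k=1+st[1:,4].argmax()
    m=l==k; z=np.median(P[m][:,2])
    v,u=np.nonzero(m); q=ray(d,np.c_[u,v],z)
    (c,s,a)=cv2.minAreaRect(q[:,:2].astype(np.float32)); b=cv2.boxPoints((c,s,a))
    print(tag,name,'z',z.round(1),'n',m.sum(),'c',np.round(c,1),'s',np.round(s,1),'a',round(a,2),'\n',b.round(1).tolist()); return m
if __name__=='__main__':
    rect('wm',(490,580,160,320),(39,60),'bar')
    rect('wm',(480,590,150,330),(13,27),'mould')
    for t in('wj','wj2'):
        rect(t,(440,620,-130,60),(44,60),'fence'); rect(t,(440,620,-130,60),(34,43),'stop'); rect(t,(440,620,-130,60),(10,60),'jig')
    rect('top0',(490,580,160,320),(39,60),'bar')
E
python3 meas.py; python3 - <<'E'
from h import *
for t,b in(('wm',(200,20,440,220)),('wj',(270,90,450,280))):
    d=load(t);x0,y0,x1,y1=b;c=d['frame'][y0:y1,x0:x1]; cv2.imwrite(f'pics/{t}_c.png',cv2.resize(c,None,fx=3,fy=3,interpolation=cv2.INTER_NEAREST) if t!='wj' else cv2.resize(c,None,fx=3,fy=3,interpolation=cv2.INTER_NEAREST))
a=cv2.imread('pics/wm_c.png')[:,150:560];b=cv2.imread('pics/wj_c.png')[:, :390]
H=570;im=np.zeros((600,800,3),np.uint8);im[:a[:600].shape[0],:a.shape[1]]=a[:600];im[:b.shape[0],410:410+b.shape[1]]=b;cv2.imwrite('pics/crop.png',im)
E
```

```text
wm bar z 42.9 n 2731 c [529.4 245.8] s [24.6 95.8] a 4.78 
 [[513.0999755859375, 292.5], [521.0999755859375, 197.10000610351562], [545.5999755859375, 199.1999969482422], [537.7000122070312, 294.6000061035156]]
wm mould z 19.3 n 6251 c [529.5 245.8] s [ 69.9 135.7] a 4.87 
 [[488.8999938964844, 310.3999938964844], [500.5, 175.1999969482422], [570.0999755859375, 181.1999969482422], [558.5999755859375, 316.3999938964844]]
wj fence z 47.1 n 1742 c [590.4 -18.1] s [111.4  14.5] a 85.49 
 [[578.7999877929688, -73.0], [593.2000122070312, -74.19999694824219], [601.9000244140625, 36.900001525878906], [587.5, 38.099998474121094]]
wj stop z 39.2 n 1270 c [552.   33.9] s [14.3 76.3] a 85.14 
 [[513.4000244140625, 30.0], [589.4000244140625, 23.600000381469727], [590.5999755859375, 37.79999923706055], [514.5999755859375, 44.20000076293945]]
wj jig z 15.5 n 17237 c [538.7 -33. ] s [151.1 131.8] a 85.49 
 [[467.0, -103.0999984741211], [598.5, -113.5], [610.4000244140625, 37.20000076293945], [478.8999938964844, 47.5]]
wj2 fence z 47.1 n 1517 c [590.5 -17.8] s [111.6  14.3] a 85.52 
 [[579.0, -72.9000015258789], [593.2000122070312, -74.0], [601.9000244140625, 37.20000076293945], [587.7000122070312, 38.29999923706055]]
wj2 stop z 39.2 n 1141 c [552.   34.4] s [14.4 76.3] a 85.53 
 [[513.4000244140625, 30.200000762939453], [589.5, 24.200000762939453], [590.5999755859375, 38.599998474121094], [514.5, 44.5]]
wj2 jig z 15.5 n 15303 c [538.3 -35.5] s [155.8 131.4] a 85.52 
 [[466.70001220703125, -108.0], [597.7000122070312, -118.30000305175781], [609.9000244140625, 37.099998474121094], [478.8999938964844, 47.29999923706055]]
top0 bar z 44.2 n 430 c [529.1 244. ] s [25.5 95.8] a 5.13 
 [[512.0999755859375, 290.6000061035156], [520.5999755859375, 195.1999969482422], [546.0999755859375, 197.5], [537.5, 292.8999938964844]]
```

View pics/crop.png

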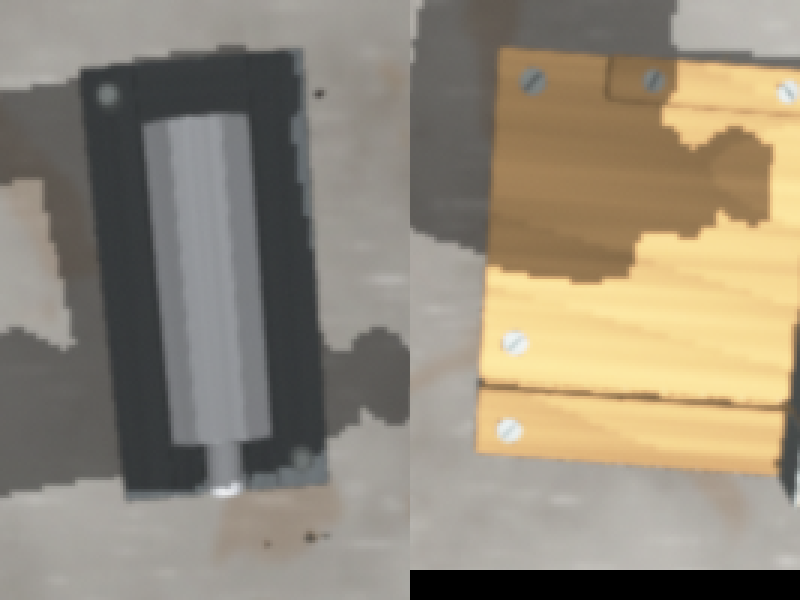

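The bar centre is (529.4, 245.8) with yaw +4.8°, matching the mould centre (cross-check), top z ≈ 43–44. Jig yaw is -4.5° and the corner is near (586.5, 24.0). Fence and stop tops at 47 and 39 agree with the text. Now approach the bar.

Emit:
{"api": "step_arm", "payload": {"plan": [[0.038, -0.0014, 0, 0], [0.038, -0.0014, 0, 0], [0, 0, 0.03, -0.084], [0, 0, 0.03, 0], [0, 0, 0.03, 0], [0, 0, 0.03, 0], [0, 0, 0.03, 0], [0, 0, 0.03, 0], [0, 0, 0.02, 0], [0, 0, 0, 0], [0, 0, 0, 0]]}}

```text
clock: 4.67
tcp_pos: [529.0, 246.1, 99.5]
ee_rot: [[-0.082, 0.997, -0.002], [0.997, 0.082, -0.001], [-0.001, -0.003, -1.0]]
contact_force: [0.1, 1.0, -0.9]
width: 85.5
gripper_force: 0.0
```

```bash
python3 - <<'E'
from h import *
import meas
shot('wrist','wg');shot('side','sg');s=r.read_state();print(s['tcp_pos'],s['ee_rot'].round(3).tolist())
meas.rect('wg',(490,580,180,310),(36,60),'bar')
meas.rect('sg',(490,580,180,310),(39,60),'bar')
E
```

```text
[530.82787838 247.26692255 101.56489573] [[-0.083, 0.997, 0.002], [0.997, 0.083, 0.001], [0.001, 0.002, -1.0]]
wg bar z 42.6 n 10834 c [529.4 246. ] s [29.7 96.5] a 4.99 
 [[510.5, 292.79998779296875], [518.9000244140625, 196.60000610351562], [548.4000244140625, 199.1999969482422], [540.0, 295.3999938964844]]
sg bar z 44.8 n 396 c [530.1 246.3] s [ 29.7 102.1] a 3.05 
 [[512.5, 296.3999938964844], [518.0, 194.5], [547.7000122070312, 196.10000610351562], [542.2000122070312, 298.0]]
```

View pics/wg.png

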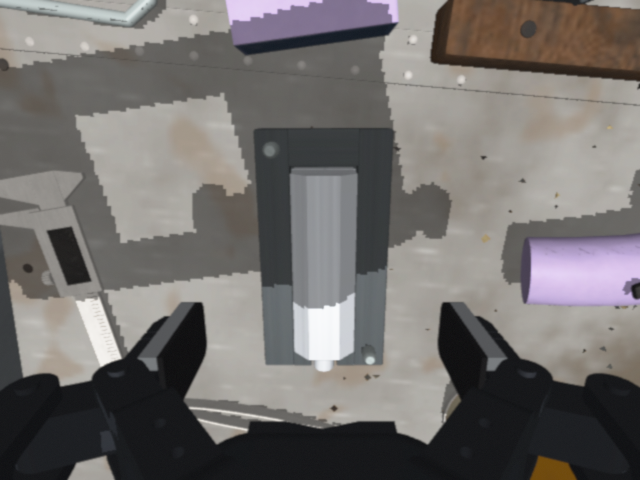

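The bar is centred between the fingers (both near column 323, rows 165–365), and the surroundings are clear. Descend and grip.

Emit:
{"api": "step_arm", "payload": {"plan": [[0, 0, 0.02, 0], [0, 0, 0.02, 0], [0, 0, 0.014, 0], [0, 0, 0.007, 0], [0, 0, 0, 0], [0, 0, 0, 0]]}}

```text
clock: 5.27
tcp_pos: [530.4, 247.9, 40.2]
ee_rot: [[-0.084, 0.996, 0.002], [0.996, 0.084, 0.001], [0.0, 0.002, -1.0]]
contact_force: [0.4, 0.2, 0.6]
width: 85.5
gripper_force: 0.0
```

Emit:
{"api": "step_arm", "payload": {"plan": [[0, 0, 0, 0], [0, 0, 0, 0], [0, 0, 0, 0], [0, 0, 0, 0], [0, 0, 0, 0], [0, 0, 0, 0], [0, 0, 0, 0], [0, 0, 0, 0], [0, 0, 0, 0]], "jaw": 0.2, "force": 50}}

```text
clock: 6.02
tcp_pos: [529.8, 247.9, 39.7]
ee_rot: [[-0.084, 0.996, 0.001], [0.996, 0.084, 0.0], [0.0, 0.001, -1.0]]
contact_force: [-0.3, -0.4, 6.1]
width: 30.8
gripper_force: 51.2
```

Emit:
{"api": "step_arm", "payload": {"plan": [[0, 0, -0.005, 0], [0, 0, -0.01, 0], [0, 0, -0.02, 0], [0, 0, -0.03, 0], [0, 0, -0.03, 0], [0, 0, -0.025, 0], [0, 0, 0, 0], [0, 0, 0, 0], [0, 0, 0, 0]]}}

```text
clock: 6.77
tcp_pos: [528.5, 247.5, 158.5]
ee_rot: [[-0.084, 0.996, -0.001], [0.996, 0.084, -0.0], [-0.0, -0.001, -1.0]]
contact_force: [-0.9, 0.5, -3.3]
width: 30.5
gripper_force: 50.3
```

```bash
python3 - <<'E'
from h import *
d=shot('wrist','wl');s=r.read_state();print(s['tcp_pos'],s['width'],s['contact_force'])
import meas
P=cloud(d);p=s['tcp_pos'];m=meas.rect('wl',(p[0]-40,p[0]+40,p[1]-5,p[1]+75),(p[2]-15,p[2]+12),'bar')
q=P[m]; print(np.polyfit(q[:,1]-p[1],q[:,2],1), q[:,1].max()-p[1])
E
```

```text
[528.09779046 247.30805379 157.77012272] 30.66931385092431 [-0.45234117 -0.15627617 -3.00696239]
wl bar z 161.1 n 16476 c [528.1 269.4] s [60.4 55.5] a 0.65 
 [[497.6000061035156, 296.79998779296875], [498.20001220703125, 241.3000030517578], [558.5999755859375, 242.0], [558.0, 297.5]]
[-4.30943439e-02  1.60502179e+02] 47.06219316798254
```

View pics/wl.png

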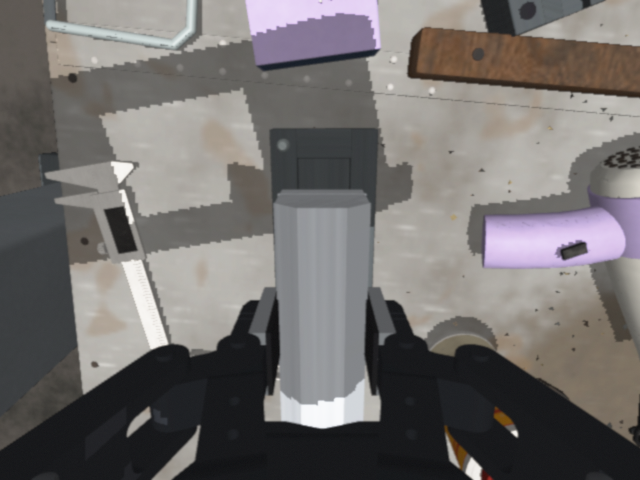

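The bar is held level: butt edge at row 200, top about 4 mm above the TCP. The mould cavity is empty at (323,170). Carry it to the jig.

Emit:
{"api": "step_arm", "payload": {"plan": [[0, 0, 0, 0.081], [0, 0, 0, 0.081], [-0.015, 0.0032, 0, 0], [-0.03, 0.0032, 0, 0], [-0.03, 0.0032, 0, 0], [-0.03, 0.0032, 0, 0], [-0.03, 0.0032, 0, 0], [-0.03, 0.0032, 0, 0], [-0.03, 0.0032, 0, 0], [-0.03, 0.0032, 0, 0], [-0.03, 0.0032, 0, 0], [-0.015, 0, 0, 0]]}}

```text
clock: 7.82
tcp_pos: [536.3, -26.7, 157.3]
ee_rot: [[0.079, 0.997, -0.003], [0.997, -0.079, -0.001], [-0.001, -0.003, -1.0]]
contact_force: [0.2, -0.2, -2.4]
width: 30.7
gripper_force: 50.2
```

Emit:
{"api": "step_arm", "payload": {"plan": [[0, 0, 0.025, 0], [0, 0, 0.025, 0], [0, 0, 0.02, 0], [0, 0, 0.01, 0], [0, 0, 0, 0], [0, 0, 0, 0], [0, 0, 0, 0]]}}

```text
clock: 8.4
tcp_pos: [537.7, -23.6, 79.5]
ee_rot: [[0.078, 0.997, 0.001], [0.997, -0.078, -0.0], [0.0, 0.001, -1.0]]
contact_force: [0.8, 0.2, -2.4]
width: 30.7
gripper_force: 50.2
```

```bash
python3 - <<'E'
from h import *
d=shot('wrist','wp');s=r.read_state();p=s['tcp_pos'];print(p,s['ee_rot'].round(4).tolist(),s['contact_force'])
P=cloud(d)
# stop (z 34-43) and bar top
import meas
meas.rect('wp',(440,620,10,60),(35,43),'stop');meas.rect('wp',(560,620,-60,60),(44,55),'fence');meas.rect('wp',(p[0]-30,p[0]+30,p[1],p[1]+60),(70,95),'bar')
E
```

```text
[538.07013294 -23.67989507  79.91779542] [[0.0776, 0.997, 0.0018], [0.997, -0.0776, -0.0003], [-0.0001, 0.0018, -1.0]] [ 0.26887977 -0.07097584 -3.40315438]
wp stop z 39.2 n 6687 c [552.1  27. ] s [27.  76.5] a 85.55 
 [[512.9000244140625, 16.5], [589.2000122070312, 10.600000381469727], [591.2999877929688, 37.5], [515.0, 43.400001525878906]]
wp fence z 47.1 n 7196 c [591.  -10.1] s [95.  14.4] a 85.49 
 [[580.0999755859375, -56.900001525878906], [594.5, -58.0], [601.9000244140625, 36.599998474121094], [587.5999755859375, 37.79999923706055]]
wp bar z 82.4 n 15136 c [538.5  -1.2] s [52.3 61.8] a 88.24 
 [[506.79998779296875, -26.299999237060547], [568.5999755859375, -28.200000762939453], [570.2000122070312, 24.0], [508.3999938964844, 25.899999618530273]]
```

View pics/wp.png

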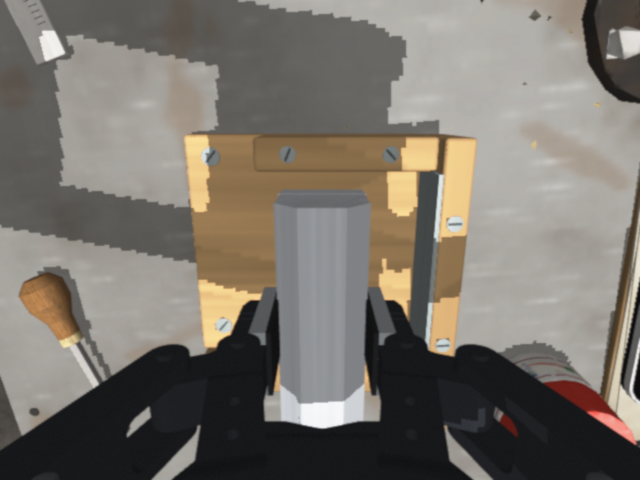

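The bar hangs over the table, parallel to the fence. The butt's top edge is near row 207 and its lower edge near 190; the stop face edge is at row 171. Check the gap by rays.

```bash
python3 - <<'E'
from h import *
d=load('wp');P=cloud(d)
print('stop face',ray(d,(323,171),39.2),'butt low',ray(d,(323,190.5),50.2),'butt top',ray(d,(323,206),84.3))
print('depth col',[(v,*P[v,323].round(1)) for v in range(164,216,3)])
E
```

```text
stop face [[542.32923162  27.68904092  39.2       ]] butt low [[541.8172261   21.54331792  50.2       ]] butt top [[541.78893312  22.73641593  84.3       ]]
depth col [(164, np.float64(542.5), np.float64(30.5), np.float64(39.3)), (167, np.float64(542.4), np.float64(29.2), np.float64(37.9)), (170, np.float64(542.4), np.float64(28.0), np.float64(38.6)), (173, np.float64(542.1), np.float64(23.7), np.float64(14.7)), (176, np.float64(542.0), np.float64(22.5), np.float64(16.6)), (179, np.float64(541.9), np.float64(20.9), np.float64(15.3)), (182, np.float64(541.8), np.float64(19.3), np.float64(14.2)), (185, np.float64(541.7), np.float64(18.2), np.float64(16.1)), (188, np.float64(541.6), np.float64(16.6), np.float64(15.2)), (191, np.float64(541.8), np.float64(21.9), np.float64(53.4)), (194, np.float64(541.8), np.float64(21.9), np.float64(59.4)), (197, np.float64(541.8), np.float64(21.9), np.float64(65.3)), (200, np.float64(541.8), np.float64(22.0), np.float64(71.2)), (203, np.float64(541.8), np.float64(21.9), np.float64(75.6)), (206, np.float64(541.7), np.float64(21.7), np.float64(79.6)), (209, np.float64(541.7), np.float64(21.4), np.float64(82.7)), (212, np.float64(541.6), np.float64(20.5), np.float64(82.9)), (215, np.float64(541.6), np.float64(19.9), np.float64(84.4))]
```

The gap to the stop is 5.8 mm and the underside stands about 34 mm above the table. Lower to just touching.

Emit:
{"api": "step_arm", "payload": {"plan": [[0, 0, 0.012, 0], [0, 0, 0.012, 0], [0, 0, 0.006, 0], [0, 0, 0.002, 0], [0, 0, 0, 0], [0, 0, 0, 0], [0, 0, 0.001, 0], [0, 0, 0, 0]]}}

```text
clock: 9.12
tcp_pos: [537.6, -23.7, 46.5]
ee_rot: [[0.078, 0.997, 0.001], [0.997, -0.078, -0.0], [0.0, 0.001, -1.0]]
contact_force: [-0.0, 0.4, -2.6]
width: 30.4
gripper_force: 50.2
```

Emit:
{"api": "step_arm", "payload": {"plan": [[0, 0, 0.001, 0], [0, 0, 0, 0], [0, 0, 0, 0]]}}

```text
clock: 9.37
tcp_pos: [537.6, -23.7, 45.7]
ee_rot: [[0.078, 0.997, 0.001], [0.997, -0.078, -0.0], [-0.0, 0.001, -1.0]]
contact_force: [-1.5, 0.9, 4.9]
width: 30.6
gripper_force: 51.2
```

Contact at z = 45.7 as predicted. Slide +y to the stop.

Emit:
{"api": "step_arm", "payload": {"plan": [[0.0025, 0, 0, 0], [0.0015, 0, 0, 0], [0, 0, 0, 0], [0, 0, 0, 0]]}}

```text
clock: 9.7
tcp_pos: [538.4, -19.8, 45.7]
ee_rot: [[0.078, 0.997, 0.002], [0.997, -0.078, -0.0], [-0.0, 0.002, -1.0]]
contact_force: [-0.3, -0.1, 6.3]
width: 30.9
gripper_force: 51.4
```

Emit:
{"api": "step_arm", "payload": {"plan": [[0.0015, 0, 0, 0], [0, 0, 0, 0], [0, 0, 0, 0]]}}

```text
clock: 9.95
tcp_pos: [538.6, -18.4, 45.7]
ee_rot: [[0.078, 0.997, 0.002], [0.997, -0.078, -0.001], [-0.0, 0.002, -1.0]]
contact_force: [-0.3, -1.3, 6.4]
width: 30.5
gripper_force: 51.4
```

Emit:
{"api": "step_arm", "payload": {"plan": [[0.0005, 0, 0, 0], [0, 0, 0, 0], [0, 0, 0, 0]]}}

```text
clock: 10.2
tcp_pos: [538.6, -18.1, 45.7]
ee_rot: [[0.078, 0.997, 0.002], [0.997, -0.078, -0.001], [-0.001, 0.002, -1.0]]
contact_force: [-0.4, -2.3, 6.3]
width: 30.5
gripper_force: 51.3
```

Emit:
{"api": "step_arm", "payload": {"plan": [[0.0008, 0, 0, 0], [0, 0, 0, 0], [0, 0, 0, 0]]}}

```text
clock: 10.45
tcp_pos: [538.7, -18.1, 45.7]
ee_rot: [[0.077, 0.997, 0.002], [0.997, -0.077, -0.002], [-0.002, 0.002, -1.0]]
contact_force: [-0.9, -7.1, 4.9]
width: 31.0
gripper_force: 51.3
```

Emit:
{"api": "step_arm", "payload": {"plan": [[0.0008, 0, 0, 0], [0, 0, 0, 0], [0, 0, 0, 0]]}}

```text
clock: 10.7
tcp_pos: [538.7, -18.0, 45.7]
ee_rot: [[0.077, 0.997, 0.002], [0.997, -0.077, -0.003], [-0.003, 0.002, -1.0]]
contact_force: [-1.3, -11.0, 5.5]
width: 30.5
gripper_force: 51.3
```

The bar is on the stop (-11 N). Ease off, open partly and lift.

Emit:
{"api": "step_arm", "payload": {"plan": [[-0.0015, 0, 0, 0], [0, 0, 0, 0], [0, 0, 0, 0]]}}

```text
clock: 10.95
tcp_pos: [538.7, -18.1, 45.7]
ee_rot: [[0.078, 0.997, 0.002], [0.997, -0.078, -0.001], [-0.001, 0.002, -1.0]]
contact_force: [-0.5, -2.9, 5.9]
width: 30.5
gripper_force: 51.3
```

Emit:
{"api": "step_arm", "payload": {"plan": [[0, 0, 0, 0], [0, 0, 0, 0], [0, 0, 0, 0], [0, 0, 0, 0], [0, 0, 0, 0]], "jaw": 0.55}}

```text
clock: 11.37
tcp_pos: [537.5, -17.4, 44.9]
ee_rot: [[0.078, 0.997, -0.0], [0.997, -0.078, 0.0], [0.0, -0.0, -1.0]]
contact_force: [-0.1, 0.7, 0.0]
width: 46.9
gripper_force: 0.0
```

Emit:
{"api": "step_arm", "payload": {"plan": [[0, 0, -0.02, 0], [0, 0, -0.03, 0], [0, 0, -0.02, 0], [0, 0, 0, 0], [0, 0, 0, 0], [0, 0, 0, 0]]}}

```text
clock: 11.87
tcp_pos: [537.1, -17.5, 114.4]
ee_rot: [[0.078, 0.997, -0.001], [0.997, -0.078, 0.0], [0.0, -0.001, -1.0]]
contact_force: [0.3, -0.2, -0.2]
width: 47.0
gripper_force: 0.0
```

```bash
python3 - <<'E'
from h import *
d=shot('wrist','wr');s=r.read_state();p=s['tcp_pos'];print(p,s['contact_force'],s['width'])
import meas
meas.rect('wr',(500,575,-80,40),(46,60),'bar');meas.rect('wr',(575,620,-60,60),(44,55),'fence')
P=cloud(d);print([(v,*P[v,323].round(1)[1:]) for v in range(200,260,3)])
E
```

```text
[536.66131036 -17.42064707 114.00206546] [ 0.26002073 -0.05039113  0.46346143] 47.25683231403839
wr bar z 49.0 n 7352 c [538.5 -20. ] s [95.9 22.4] a 85.49 
 [[523.5999755859375, -66.9000015258789], [545.9000244140625, -68.5999984741211], [553.4000244140625, 26.899999618530273], [531.0999755859375, 28.700000762939453]]
wr fence z 47.1 n 4465 c [591.3  -8.2] s [91.9 14.3] a 85.46 
 [[580.5, -53.400001525878906], [594.7999877929688, -54.5], [602.0, 37.0], [587.7999877929688, 38.20000076293945]]
[(200, np.float64(16.6), np.float64(48.3)), (203, np.float64(15.3), np.float64(49.1)), (206, np.float64(13.8), np.float64(48.8)), (209, np.float64(12.1), np.float64(48.1)), (212, np.float64(11.0), np.float64(49.8)), (215, np.float64(9.2), np.float64(48.3)), (218, np.float64(8.0), np.float64(49.9)), (221, np.float64(6.4), np.float64(49.5)), (224, np.float64(5.0), np.float64(49.8)), (227, np.float64(3.3), np.float64(49.1)), (230, np.float64(2.1), np.float64(50.3)), (233, np.float64(0.1), np.float64(48.7)), (236, np.float64(-1.1), np.float64(49.8)), (239, np.float64(-2.9), np.float64(49.2)), (242, np.float64(-4.4), np.float64(49.2)), (245, np.float64(-5.9), np.float64(49.5)), (248, np.float64(-7.5), np.float64(49.4)), (251, np.float64(-9.3), np.float64(48.6)), (254, np.float64(-10.7), np.float64(49.3)), (257, np.float64(-13.0), np.float64(47.2))]
```

View pics/wr.png

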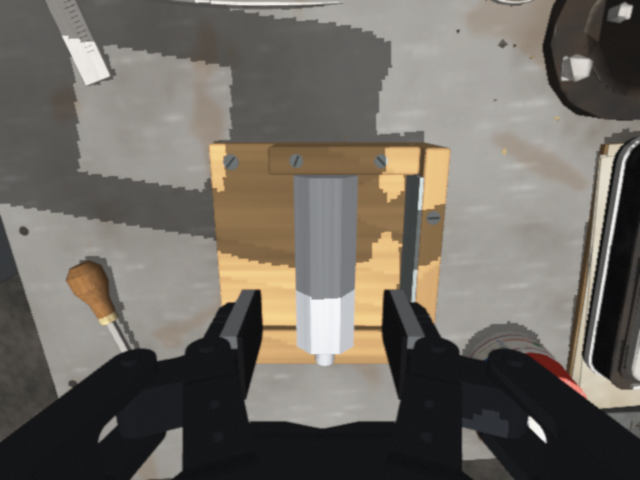

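The bar stands on the stop (row 175), parallel to the fence (85.49° against 85.46°) and about 28 mm short of it. The fingers straddle the spot, clear. Close them, go to the near side and push on the upright side first.

Emit:
{"api": "step_arm", "payload": {"plan": [[0, -0.021, 0, 0], [0, -0.021, 0, 0], [0, 0, 0, 0], [0, 0, 0, 0], [0, 0, 0, 0], [0, 0, 0, 0], [0, 0, 0, 0]], "jaw": 0, "force": 40}}

```text
clock: 12.5
tcp_pos: [496.7, -14.5, 114.8]
ee_rot: [[0.078, 0.997, 0.001], [0.997, -0.078, 0.0], [0.0, 0.001, -1.0]]
contact_force: [0.2, 0.4, -0.3]
width: -0.1
gripper_force: 0.0
```

Emit:
{"api": "step_arm", "payload": {"plan": [[0, 0, 0.02, 0], [0, 0, 0.025, 0], [0, 0, 0.02, 0], [0, 0, 0.002, 0], [0, 0, 0, 0], [0, 0, 0, 0]]}}

```text
clock: 13.0
tcp_pos: [496.4, -14.4, 48.4]
ee_rot: [[0.078, 0.997, 0.0], [0.997, -0.078, 0.0], [0.0, 0.0, -1.0]]
contact_force: [-0.6, 0.2, 0.3]
width: 0.1
gripper_force: 0.0
```

Emit:
{"api": "step_arm", "payload": {"plan": [[0, 0.004, 0, 0], [0, 0.004, 0, 0], [0, 0.003, 0, 0], [0, 0, 0, 0], [0, 0, 0, 0]]}}

```text
clock: 13.42
tcp_pos: [507.4, -15.3, 48.5]
ee_rot: [[0.078, 0.997, 0.001], [0.997, -0.078, -0.0], [-0.0, 0.001, -1.0]]
contact_force: [-0.2, 0.5, 0.7]
width: 0.1
gripper_force: 0.0
```

Emit:
{"api": "step_arm", "payload": {"plan": [[0, 0.003, 0, 0], [0, 0.003, 0, 0], [0, 0.003, 0, 0], [0, 0.003, 0, 0], [0, 0.003, 0, 0], [0, 0.003, 0, 0], [0, 0.003, 0, 0]]}}

```text
clock: 14.0
tcp_pos: [527.9, -16.8, 47.9]
ee_rot: [[0.078, 0.997, -0.0], [0.997, -0.078, 0.0], [0.0, -0.0, -1.0]]
contact_force: [-0.7, -0.6, 1.2]
width: -0.1
gripper_force: 0.5
```

Emit:
{"api": "step_arm", "payload": {"plan": [[0, 0.0015, 0, 0], [0, 0.0015, 0, 0], [0, 0.0015, 0, 0], [0, 0, 0, 0], [0, 0, 0, 0]]}}

```text
clock: 14.42
tcp_pos: [532.5, -17.2, 48.1]
ee_rot: [[0.078, 0.997, 0.001], [0.997, -0.078, -0.0], [0.0, 0.001, -1.0]]
contact_force: [0.1, -0.3, 1.0]
width: 0.1
gripper_force: 0.0
```

Emit:
{"api": "step_arm", "payload": {"plan": [[0, 0.0015, 0, 0], [0, 0.0015, 0, 0], [0, 0, 0, 0], [0, 0, 0, 0]]}}

```text
clock: 14.75
tcp_pos: [535.4, -17.4, 48.0]
ee_rot: [[0.078, 0.997, 0.0], [0.997, -0.078, 0.0], [0.0, 0.0, -1.0]]
contact_force: [0.3, 0.4, -0.8]
width: -0.0
gripper_force: 0.1
```

Emit:
{"api": "step_arm", "payload": {"plan": [[0, 0.001, 0, 0], [0, 0.001, 0, 0], [0, 0, 0, 0], [0, 0, 0, 0]]}}

```text
clock: 15.08
tcp_pos: [537.3, -17.6, 48.0]
ee_rot: [[0.078, 0.997, 0.0], [0.997, -0.078, 0.0], [0.0, 0.0, -1.0]]
contact_force: [-1.2, 0.6, 0.1]
width: 0.1
gripper_force: 0.2
```

```bash
python3 - <<'E'
from h import *
shot('wrist','wq');shot('side','sq');s=r.read_state();p=s['tcp_pos'];print(p,s['contact_force'],s['width'])
import meas
meas.rect('wq',(500,584,-80,60),(46,60),'bar');meas.rect('wq',(575,620,-60,60),(44,55),'fence')
d=load('wq'); cv2.imwrite('pics/wqc.png',d['frame'])
E
```

```text
[537.27559527 -17.56731564  48.03264473] [-0.50305751  0.78595212  0.483203  ] 0.09153475620924738
wq bar z 49.0 n 8866 c [567.6  -0.6] s [53.  22.2] a 85.12 
 [[554.2999877929688, -26.100000381469727], [576.4000244140625, -28.0], [580.9000244140625, 24.799999237060547], [558.7999877929688, 26.700000762939453]]
wq fence z 47.1 n 8523 c [ 5.917e+02 -2.000e-01] s [75.9 14.7] a 85.48 
 [[581.4000244140625, -37.400001525878906], [596.0, -38.599998474121094], [602.0, 37.099998474121094], [587.4000244140625, 38.20000076293945]]
```

View pics/wq.png

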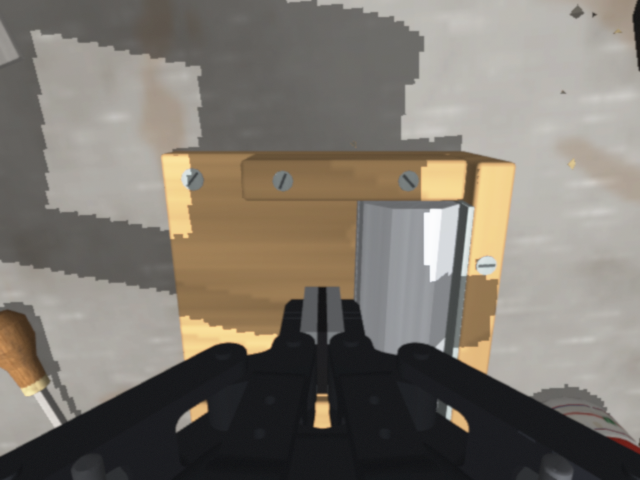

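The bar is against the stop (row 200) and about 1 mm from the fence (gap at columns 462–468). The closed fingers (288–357) push its side. Continue until force shows.

Emit:
{"api": "step_arm", "payload": {"plan": [[0, 0.001, 0, 0], [0, 0, 0, 0], [0, 0, 0, 0]]}}

```text
clock: 15.43
tcp_pos: [538.2, -17.6, 48.0]
ee_rot: [[0.078, 0.997, -0.0], [0.997, -0.078, 0.0], [0.0, -0.0, -1.0]]
contact_force: [-0.3, -0.2, 0.7]
width: 0.0
gripper_force: 0.3
```

Emit:
{"api": "step_arm", "payload": {"plan": [[0, 0.001, 0, 0], [0, 0, 0, 0], [0, 0, 0, 0]]}}

```text
clock: 15.68
tcp_pos: [538.6, -17.7, 47.9]
ee_rot: [[0.078, 0.997, -0.001], [0.997, -0.078, 0.0], [0.0, -0.001, -1.0]]
contact_force: [-3.2, 0.3, 1.3]
width: 0.1
gripper_force: 1.2
```

Emit:
{"api": "step_arm", "payload": {"plan": [[0, 0.001, 0, 0], [0, 0, 0, 0], [0, 0, 0, 0]]}}

```text
clock: 15.93
tcp_pos: [538.7, -17.6, 47.8]
ee_rot: [[0.078, 0.997, -0.003], [0.997, -0.078, 0.0], [0.0, -0.003, -1.0]]
contact_force: [-5.1, 0.2, 2.2]
width: 0.1
gripper_force: 2.6
```

Fence contact. Now back off, rise to bevel height and lean on the bevel diagonally.

Emit:
{"api": "step_arm", "payload": {"plan": [[0, -0.004, 0, 0], [0, -0.002, 0, 0], [0, 0, -0.01, 0], [0, 0, -0.008, 0], [0, 0, 0, 0], [0, 0, 0, 0], [0, 0, 0, 0]]}}

```text
clock: 16.52
tcp_pos: [534.7, -17.4, 66.5]
ee_rot: [[0.078, 0.997, 0.001], [0.997, -0.078, -0.0], [0.0, 0.001, -1.0]]
contact_force: [-0.0, 0.4, 0.4]
width: -0.0
gripper_force: 0.0
```

Emit:
{"api": "step_arm", "payload": {"plan": [[0, 0.003, 0, 0], [0, 0.003, 0, 0], [0, 0.002, 0, 0], [0, 0, 0, 0], [0, 0, 0, 0]]}}

```text
clock: 16.93
tcp_pos: [542.3, -18.0, 65.8]
ee_rot: [[0.078, 0.997, -0.0], [0.997, -0.078, 0.0], [0.0, -0.0, -1.0]]
contact_force: [-0.1, 0.1, 0.4]
width: 0.5
gripper_force: 0.0
```

Emit:
{"api": "step_arm", "payload": {"plan": [[0, 0.001, 0, 0], [0, 0, 0, 0], [0, 0, 0, 0]]}}

```text
clock: 17.18
tcp_pos: [543.0, -18.0, 66.0]
ee_rot: [[0.078, 0.997, -0.0], [0.997, -0.078, 0.0], [0.0, -0.0, -1.0]]
contact_force: [-0.0, 0.1, -0.2]
width: 0.0
gripper_force: 0.0
```

Emit:
{"api": "step_arm", "payload": {"plan": [[0, 0.001, 0, 0], [0, 0, 0, 0], [0, 0, 0, 0]]}}

```text
clock: 17.43
tcp_pos: [544.2, -18.1, 66.0]
ee_rot: [[0.078, 0.997, 0.0], [0.997, -0.078, 0.0], [0.0, 0.0, -1.0]]
contact_force: [0.4, 0.7, 0.1]
width: 0.1
gripper_force: 0.0
```

Emit:
{"api": "step_arm", "payload": {"plan": [[0, 0.001, 0.001, 0], [0, 0, 0, 0], [0, 0, 0, 0]]}}

```text
clock: 17.68
tcp_pos: [545.1, -18.2, 65.0]
ee_rot: [[0.078, 0.997, -0.0], [0.997, -0.078, 0.0], [0.0, -0.0, -1.0]]
contact_force: [0.5, 0.3, 0.9]
width: 0.3
gripper_force: 0.0
```

Emit:
{"api": "step_arm", "payload": {"plan": [[0, 0.001, 0.001, 0], [0, 0, 0, 0], [0, 0, 0, 0]]}}

```text
clock: 17.93
tcp_pos: [546.1, -18.2, 63.9]
ee_rot: [[0.078, 0.997, -0.0], [0.997, -0.078, 0.0], [0.0, -0.0, -1.0]]
contact_force: [-0.2, -0.3, 0.0]
width: 0.2
gripper_force: 0.0
```

Emit:
{"api": "step_arm", "payload": {"plan": [[0, 0.001, 0.001, 0], [0, 0, 0, 0], [0, 0, 0, 0]]}}

```text
clock: 18.18
tcp_pos: [547.1, -18.3, 62.9]
ee_rot: [[0.078, 0.997, -0.0], [0.997, -0.078, 0.0], [0.0, -0.0, -1.0]]
contact_force: [0.2, -0.1, -0.3]
width: 0.2
gripper_force: 0.0
```

```bash
python3 - <<'E'
from h import *
d=shot('wrist','wx');s=r.read_state();p=s['tcp_pos'];print(p)
import meas
meas.rect('wx',(500,584,-10,60),(46,60),'bar')
P=cloud(d)
# finger tip profile: points near tcp in y
m=(abs(P[...,0]-p[0])<40)&(P[...,1]>p[1]-2)&(P[...,1]<p[1]+16)&(P[...,2]>50.5)&(P[...,2]<110)
q=P[m]
for z in range(40,110,5):
    k=q[(q[:,2]>=z)&(q[:,2]<z+5)]
    if len(k): print(z,len(k),'x',(k[:,0].min()-p[0]).round(1),(k[:,0].max()-p[0]).round(1),'y',(k[:,1].min()-p[1]).round(1),(k[:,1].max()-p[1]).round(1))
for v in range(230,400,12): print(v,[f'{P[v,u,0]:.0f},{P[v,u,1]:.0f},{P[v,u,2]:.0f}' for u in range(290,380,10)])
E
```

```text
[547.10336155 -18.32305698  62.99597758]
wx bar z 49.0 n 5339 c [569.7   7.5] s [36.4 21.9] a 85.15 
 [[557.2000122070312, -9.699999809265137], [579.0999755859375, -11.5], [582.0999755859375, 24.700000762939453], [560.2999877929688, 26.600000381469727]]
50 368 x -13.1 28.9 y -1.7 16.0
55 462 x -12.9 14.1 y 5.4 12.0
60 515 x -13.0 14.1 y 5.3 11.9
65 549 x -13.2 14.1 y 5.3 12.1
70 583 x -13.1 14.1 y 5.4 12.1
75 381 x -12.7 13.9 y -0.8 12.3
80 728 x -20.1 18.8 y -2.0 13.2
85 1404 x -29.3 32.5 y -2.0 14.9
90 2427 x -33.2 35.4 y -1.9 16.0
95 4183 x -37.2 39.3 y -2.0 16.0
100 3521 x -40.0 40.0 y -2.0 15.9
105 2493 x -40.0 40.0 y 0.7 16.0
230 ['535,7,15', '539,7,15', '544,6,15', '548,6,16', '553,5,15', '557,13,43', '560,14,46', '564,14,49', '567,14,49']
242 ['534,1,15', '539,0,14', '543,0,14', '548,0,15', '552,-0,15', '556,8,43', '560,9,46', '563,9,48', '567,9,48']
254 ['534,-4,16', '538,-5,15', '543,-5,16', '547,-6,15', '552,-6,16', '556,4,44', '560,4,47', '563,5,50', '567,5,49']
266 ['533,-10,15', '538,-10,16', '542,-11,16', '547,-11,15', '552,-11,16', '556,-1,43', '559,-0,47', '563,-0,48
[... 711 characters left out ...]
,-7,85', '553,-6,87', '556,-5,89', '559,-7,86', '565,-30,49']
350 ['540,-6,92', '542,-6,93', '545,-6,93', '547,-13,81', '550,-6,93', '553,-7,91', '556,-7,93', '559,-8,91', '561,-7,92']
362 ['540,-6,98', '542,-6,97', '545,-6,98', '547,-18,81', '550,-10,92', '553,-6,99', '555,-7,98', '558,-7,97', '561,-8,97']
374 ['541,-2,108', '544,-2,109', '545,-9,99', '546,-22,81', '550,-15,91', '553,-2,110', '555,-2,109', '557,-2,110', '559,-3,109']
386 ['542,-1,114', '544,-0,115', '544,-18,92', '546,-27,80', '550,-19,90', '552,-3,112', '555,-2,114', '557,-2,114', '559,-2,114']
398 ['542,-0,118', '544,-3,115', '544,-21,93', '541,-83,15', '549,-24,90', '552,-7,111', '554,-2,118', '556,-1,119', '558,-2,118']
```

The finger profile shows backing plates ±13.5 mm wide. They end about 8 mm short of the pad tips, so they would catch on the bar's top. Turned 90°, the pad edge (11 mm ahead of the TCP) leads. Lift, turn and come down again.

Emit:
{"api": "step_arm", "payload": {"plan": [[0, -0.004, -0.01, 0], [0, -0.005, -0.02, 0], [0, 0, -0.01, 0]]}}

```text
clock: 18.48
tcp_pos: [537.2, -17.5, 104.6]
ee_rot: [[0.078, 0.997, -0.0], [0.997, -0.078, 0.0], [0.0, -0.0, -1.0]]
contact_force: [0.8, -0.2, -1.0]
width: 0.2
gripper_force: 0.0
```

Emit:
{"api": "step_arm", "payload": {"plan": [[0, 0, 0, -0.1208], [0, 0, 0, -0.1208], [0, 0, 0, -0.1208], [0, 0, 0, -0.1208], [0, 0, 0, -0.1208], [0, 0, 0, -0.1208], [0, 0, 0, -0.1208], [0, 0, 0, -0.1208], [0, 0, 0, -0.1208], [0, 0, 0, -0.1208], [0, 0, 0, -0.1208], [0, 0, 0, -0.1208]]}}

```text
clock: 19.48
tcp_pos: [538.4, -17.7, 103.8]
ee_rot: [[-0.981, 0.192, 0.001], [0.192, 0.981, -0.0], [-0.001, 0.0, -1.0]]
contact_force: [-0.8, -0.7, 0.3]
width: -0.2
gripper_force: 0.0
```

Emit:
{"api": "step_arm", "payload": {"plan": [[0, 0, 0, -0.1208], [0, 0, 0.02, 0], [0, 0, 0.018, 0], [0, 0, 0, 0], [0, 0, 0, 0], [0, 0, 0, 0]]}}

```text
clock: 19.98
tcp_pos: [538.6, -17.7, 65.9]
ee_rot: [[-0.997, 0.078, 0.001], [0.078, 0.997, -0.0], [-0.001, 0.0, -1.0]]
contact_force: [-0.9, -0.6, -0.4]
width: -0.1
gripper_force: 0.0
```

```bash
python3 - <<'E'
from h import *
d=shot('side','sy');d2=shot('wrist','wy');s=r.read_state();p=s['tcp_pos'];print(p,s['ee_rot'].round(3).tolist(),s['contact_force'],s['joints'])
import meas
meas.rect('sy',(540,584,-80,40),(46,56),'bar side'); meas.rect('wy',(540,584,-100,60),(46,56),'bar wrist')
E
```

```text
[539.00355926 -17.75666492  66.16218419] [[-0.997, 0.078, 0.002], [0.078, 0.997, -0.0], [-0.002, -0.0, -1.0]] [ 0.57639742 -0.30795529  0.31974583] [-9.23050810e+00  2.91232901e+01  1.04454613e+02  7.40715483e-03
  4.63114764e+01 -9.47446331e+01]
sy bar side z 51.1 n 223 c [567.9 -21.5] s [99.3 27.3] a 86.54 
 [[551.2000122070312, -70.19999694824219], [578.5, -71.9000015258789], [584.5, 27.299999237060547], [557.2000122070312, 28.899999618530273]]
wy bar wrist z 47.1 n 73 c [555.8 -47.1] s [5.4 2.8] a 85.46 
 [[554.0999755859375, -49.70000076293945], [556.9000244140625, -49.900001525878906], [557.4000244140625, -44.5], [554.5999755859375, -44.29999923706055]]
```

Emit:
{"api": "step_arm", "payload": {"plan": [[-0.002, 0, 0, 0], [-0.002, 0, 0.001, 0], [0, 0, 0, 0], [0, 0, 0, 0]]}}

```text
clock: 20.42
tcp_pos: [542.5, -18.0, 64.2]
ee_rot: [[-0.997, 0.078, 0.001], [0.078, 0.997, 0.0], [-0.001, 0.0, -1.0]]
contact_force: [-0.8, -0.5, 0.3]
width: -0.2
gripper_force: 0.0
```

Emit:
{"api": "step_arm", "payload": {"plan": [[-0.001, 0, 0.001, 0], [0, 0, 0, 0], [0, 0, 0, 0]]}}

```text
clock: 20.67
tcp_pos: [543.0, -18.0, 62.9]
ee_rot: [[-0.997, 0.078, -0.0], [0.078, 0.997, 0.0], [0.0, 0.0, -1.0]]
contact_force: [-0.3, -0.2, -0.2]
width: -0.2
gripper_force: 0.0
```

Emit:
{"api": "step_arm", "payload": {"plan": [[-0.001, 0, 0.001, 0], [0, 0, 0, 0], [0, 0, 0, 0]]}}

```text
clock: 20.92
tcp_pos: [544.1, -18.1, 61.9]
ee_rot: [[-0.997, 0.078, -0.0], [0.078, 0.997, 0.0], [0.0, 0.0, -1.0]]
contact_force: [0.7, 0.2, 0.5]
width: -0.0
gripper_force: 0.0
```

Emit:
{"api": "step_arm", "payload": {"plan": [[-0.001, 0, 0, 0], [0, 0, 0, 0], [0, 0, 0, 0]]}}

```text
clock: 21.17
tcp_pos: [545.2, -18.2, 62.0]
ee_rot: [[-0.997, 0.078, 0.0], [0.078, 0.997, 0.0], [-0.0, 0.0, -1.0]]
contact_force: [0.6, 0.6, -1.2]
width: -0.5
gripper_force: 0.0
```

Emit:
{"api": "step_arm", "payload": {"plan": [[-0.001, 0, 0, 0], [0, 0, 0, 0], [0, 0, 0, 0]]}}

```text
clock: 21.42
tcp_pos: [545.3, -18.2, 62.0]
ee_rot: [[-0.997, 0.078, -0.001], [0.078, 0.997, 0.0], [0.002, 0.0, -1.0]]
contact_force: [-3.7, -0.3, 3.1]
width: 0.0
gripper_force: 2.2
```

Emit:
{"api": "step_arm", "payload": {"plan": [[-0.001, 0, 0, 0], [0, 0, 0, 0], [0, 0, 0, 0]]}}

```text
clock: 21.67
tcp_pos: [545.4, -18.2, 61.9]
ee_rot: [[-0.997, 0.078, -0.003], [0.078, 0.997, 0.0], [0.003, 0.0, -1.0]]
contact_force: [-6.0, -0.0, 6.0]
width: -0.1
gripper_force: 4.2
```

Contact on the bevel with equal push: -6 N in x, +6 N in z. Increase gently to about 15 N in total.

Emit:
{"api": "step_arm", "payload": {"plan": [[-0.0007, 0, 0.0005, 0], [0, 0, 0, 0], [0, 0, 0, 0]]}}

```text
clock: 21.92
tcp_pos: [545.4, -18.2, 61.9]
ee_rot: [[-0.997, 0.078, -0.004], [0.078, 0.997, 0.0], [0.004, 0.0, -1.0]]
contact_force: [-8.7, 0.6, 12.9]
width: 0.1
gripper_force: 7.3
```

Emit:
{"api": "step_arm", "payload": {"plan": [[-0.0005, 0, 0.0003, 0], [0, 0, 0, 0], [0, 0, 0, 0], [0, 0, 0, 0]]}}

```text
clock: 22.25
tcp_pos: [545.4, -18.2, 61.8]
ee_rot: [[-0.997, 0.078, -0.005], [0.078, 0.997, 0.0], [0.005, 0.0, -1.0]]
contact_force: [-10.3, -0.2, 16.0]
width: -0.1
gripper_force: 9.3
```

Emit:
{"api": "step_arm", "payload": {"plan": [[0, 0, 0, 0], [0, 0, 0, 0], [0, 0, 0, 0], [0, 0, 0, 0], [0, 0, 0, 0], [0, 0, 0, 0]]}}

```text
clock: 22.75
tcp_pos: [545.5, -18.2, 61.8]
ee_rot: [[-0.997, 0.078, -0.005], [0.078, 0.997, 0.0], [0.005, 0.0, -1.0]]
contact_force: [-9.9, -0.5, 16.0]
width: -0.1
gripper_force: 9.3
```

```bash
python3 - <<'E'
from h import *
import meas
for n,t in(('side','sz'),('top','tz')): shot(n,t)
for t in('sz','tz'):
    meas.rect(t,(545,582,-80,26),(44,56),t+' bar')
d=load('sz');P=cloud(d)
# edge pixels: butt vs stop, height of bar along length
c=np.array([586.5,24.]);ey=np.array([.0785,.9969]);ex=np.array([.9969,-.0785])
X=(P[...,:2]-c)@ex;Y=(P[...,:2]-c)@ey
for y in range(-100,10,6):
    m=(abs(Y-y)<3)&(abs(X+16)<7)&(P[...,2]<60); print(y,m.sum(),np.nanmedian(P[m][:,2]).round(1) if m.any() else '')
print(r.read_state()['contact_force'],r.read_state()['clock'])
E
```

```text
sz sz bar z 51.5 n 207 c [567.4 -18.4] s [ 28.5 102.4] a 0.68 
 [[552.5, 32.599998474121094], [553.7999877929688, -69.80000305175781], [582.2999877929688, -69.5], [581.0999755859375, 32.900001525878906]]Traceback (most recent call last):
  File "<stdin>", line 5, in <module>
  File "meas.py", line 6, in rect
    n,l,st,_=cv2.connectedComponentsWithStats(m); k=1+st[1:,4].argmax()
                                                      ~~~~~~~~~~~~~~~^^
ValueError: attempt to get argmax of an empty sequence
```

```bash
python3 - <<'E'
from h import *
d=load('sz');P=cloud(d)
c=np.array([586.5,24.]);ey=np.array([.0785,.9969]);ex=np.array([.9969,-.0785])
X=(P[...,:2]-c)@ex;Y=(P[...,:2]-c)@ey
for y in range(-100,10,10):
    m=(abs(Y-y)<5)&(abs(X+16)<6)&(P[...,2]<60); k=(abs(Y-y)<5)&(P[...,2]>43)&(P[...,2]<60)&(X<-2)&(X>-40);print(y,m.sum(),P[m][:,2].mean().round(1),P[k][:,0].size and (X[k].min().round(1),X[k].max().round(1)))
s=r.read_state();print(s['contact_force'],abs(s['dq']).max(),s['clock'])
E
```

```text
-100 0 nan (np.float64(-7.9), np.float64(-7.9))
-90 7 52.1 (np.float64(-21.2), np.float64(-3.3))
-80 11 51.7 (np.float64(-22.0), np.float64(-4.9))
-70 9 51.9 (np.float64(-23.0), np.float64(-2.8))
-60 10 51.9 (np.float64(-23.9), np.float64(-2.3))
-50 14 51.9 (np.float64(-24.7), np.float64(-4.8))
-40 8 52.5 (np.float64(-39.9), np.float64(-3.5))
-30 11 52.1 (np.float64(-36.0), np.float64(-2.9))
-20 12 52.3 (np.float64(-30.1), np.float64(-3.3))
-10 11 51.2 (np.float64(-30.5), np.float64(-2.5))
0 29 45.9 (np.float64(-29.3), np.float64(-3.1))
[-10.95645377  -0.75684128  15.29847636] 0.08301921393733512 22.85<stdin>:6: RuntimeWarning: Mean of empty slice.
  ret = ret.dtype.type(ret / rcount)
```

The bar lies flat from the stop to about -95 mm, and the push is steady at (-11, -1, 15) N. Hand in.

```bash
python3 -c "
from station import r
print(r.sign_off())"
```

```text
the job is handed in; nothing more can be done
None
```

I handed the job in at about 23 s: the bar lies flat, bevels up, against the stop and fence on the jig, held by a steady diagonal push of about 19 N on its bevel, 53 mm clear of the slot; no verdict was returned.

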